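# Lay the drying plaster mould down against its stop

## Robot

A 6-joint arm with a two-finger parallel gripper is mounted at the origin on the work surface. World frame = base frame: x ahead of the robot, y to its left, z up, the work surface at z = 0. Lengths are in m, angles in degrees, forces in N, time in s.
With the tool pointing down it reaches from about 0.35 to 0.875 m from the base axis. Payload 4.2 kg.
Tool frame: the origin (TCP) lies on the centre line of the jaws, within the pads' length; the fingertips stand 19 mm ahead of it and the grasp point (between the pads) is the TCP; z points along the fingers, y is the line along which they close (so a half turn about z gives the same grasp; the last joint's range is limited). The gripper opens to 87 mm and grips with 3 to 60 N. Pads are 19 mm wide; open, the fingers measure 117 mm over their backs; the gripper's body (75 mm by 190 mm) begins 51 mm behind the grasp point.
Start: joints at [89.874, 22.042, 0.453, 0, -68.411, -14.817], TCP at [0.161, 0.604, 0.242] pointing down, gripper open.
Joint ranges: [-179.83, 179.83], [-69.29, 118.12], [-61.27, 80.66], [-181.25, 117.63], [-171.15, -9.14], [-177.46, 177.46]. Speed limits (degrees/s): [159.86, 159.86, 180, 180, 180, 180].

## Interface

Orientations are given as a 3x3 rotation matrix whose columns are the frame's x, y, z axes.
In Python, from station import sense, capture, finish_job, search_frame, masks_of gives the robot as it stands.
- The arm moves only by the tool drive_tool, never from a script. Its argument "rows" is a list of rows, each a list of 7 numbers: the opening in per cent of the stroke, from 0 (shut) to 100 (fully open), then the shift along the world's x, y, z in mm, then the turn, a rotation vector about the world's x, y, z in rad. In form: [[fingers, dx, dy, dz, wx, wy, wz], ...]. A call has 1 to 5 rows; each row shifts and turns the commanded pose from where the row before left it; what a row does not reach is not made up. A row lasts 1/12 s, in which the tool goes at most 41.7 mm and 7.16 degrees, less where a joint would pass 70% of its speed; a pose out of reach is approached as far as the arm can. A call is refused whole if a number of a shift passes 41.7 or a number of a turn 0.125, either way. A call with a gripper value outside its range is refused whole. The fingers move at their own pace and stop on an object; the grip force is fixed at half the most. Time passes only in rows, so rows that do not move let the fingers close. It gives the time, the measured TCP pose, the force, the opening and the grip force at its end, in the units of the state.
- sense(): the state, without advancing time (a new reading comes with each control period).
- capture(name): name is "scene" or "top"; returns a dict with "frame" (420x560x3 uint8, red, green, blue), "z_map" (420x560 float32, m along the optical axis (not along the pixel's ray), 0 where there is no reading), "fx", "fy", "cx", "cy" (pixels), "R" (3x3) and "t" (3): a world point X has camera coordinates R X + t. Camera axes: x right, y down, z forward; pixel columns grow to the right and rows downward; lengths in m; the calibration is good to about 2 mm. A picture is of the moment at which its call begins.
- finish_job(): hands the job in; it is judged then, once.
Trained networks look in a picture, given as the dict that the camera call returned (one of the last four; its "shot" number tells which), for a name from the list of things; names that differ only in an ending like _2 or _b are one class to them, and where a whole thing is asked for, a point or a joint stands for the part that bears it (a point fixed in the world has none). Each returns a list of dicts, best first, with "p" (0 to 1); they miss things now and then, are a little off and sometimes report something else, mostly with a low value. They report only what shows in the picture. A call takes as long as a camera call. They do not tell look-alikes from the thing itself.
- search_frame(label, picture): "xy" ([column, row] in pixels, amid what is visible of it).
- masks_of(label, picture): "region" (420x560 bool, what is visible of it) and "xy" ([column, row] in pixels, amid what is visible of it).
The state is a dict: "time_s": time; "joints": joint angles; "joint_velocities": joint speeds; "effort": joint torques, N m; "tcp_pos": TCP position; "ee_rot": TCP orientation; "wrist_force": force on the tool from outside, world axes, zero at the start; "moment": the same for the moment, N m; "gripper_width": opening from 0.0 (shut) to 1.0 (fully open); "gripper_force": force on a finger pad.
Only numpy, scipy, OpenCV 4.12 (cv2) and the standard library are available. Lean on these libraries where they do the work, as an engineer would, in place of code of your own. Each camera call takes 0.05 s, during which the arm holds its last target. There are 200 camera calls.

## Task

The plaster press mould stands on its edge on the cork board. Push its upper edge so that it tips over towards the wooden stop and lies flat with its hollow facing up; then push it along the board until its edge is flush against the stop. Only push it, never pick it up or carry it, and leave all the other pots and tools where they are.

Things in the scene. Friction and masses are not known exactly. Their poses are not given: they have to be found in the camera images.
- mould: White plaster press mould, loose: a square block 120 x 120 x 40 mm, 0.35 to 0.65 kg, with a round hollow in one square face. Origin: centre of the block. It starts on an edge, origin 60 mm above the cork: own z up, own x level along the 40 mm thickness. Friction on cork 0.3 to 0.45. It tips about its lower +x edge, falling by itself beyond 20 degrees. Lying hollow up, own x points down and own z towards the stop.
- mould_hollow (a point): Centre of the mouth of the mould's hollow (84 mm across, 20 mm deep), in the mould's -x face, 20 mm from its origin. At the start this face looks away from the stop, roughly towards the robot (mould +x within 12 degrees of board +x). Lying hollow up, this point is on top, 40 mm above the cork.
- board: Fixed plywood board with a brown cork face, 360 (x) x 380 (y) mm, cork top 18 mm above the table. Origin: centre of its underside, on the table; own x points along the 360 mm side towards the stop. The mould starts standing at x -120 to -90 mm here; once tipped it lies some 60 to 100 mm short of the stop; flush against it, its origin is at x 55, z 38 mm.
- stop (a point): Middle of the wooden stop's face that looks to the mould, at cork level: x 115, y 0, z 18 mm in the board's frame, axes as the board's. The stop is a dark wooden strip fixed across the board, 250 mm long in y, 22 mm thick, 24 mm high above the cork.
- cup: Small terracotta-coloured cup, 56 mm across, 65 mm tall, standing on the board beside the mould's path, about 150 mm to the board's +y side. Origin: centre of its underside. Leave alone.
- glaze_jar: Small glaze jar with a blue cap, 50 mm across, 70 mm tall, standing on the board about 152 mm to its -y side. Origin: centre of its underside. Leave alone.
- bowl: White bowl on the table, 124 mm across, 55 mm tall. Origin: centre of its underside. Leave alone.
- mug: Blue mug on the table, 76 mm across without its handle, 85 mm tall. Origin: centre of its underside. Leave alone.
- pot: Clay-coloured pot on the table, 90 mm across, 75 mm tall. Origin: centre of its underside. Leave alone.
- brush: Glazing brush lying on the table. Leave alone.
- spatula: Spatula lying on the table. Leave alone.
Not all that is in view belongs to the job. What is shaped like the mould but turquoise is not meant.

How it is judged (in metres and radians):
On the way, in this order (a step that is already met when the one before it is completed fails the run):
1. the mould lies flat on the cork, hollow up, still short of the stop (angle between mould's own x axis and vertical above 3.04 rad and height (world z) of mould below 0.043 m and x of mould in the frame of board below 0.048 m), for 0.2 s.
2. the mould lies flush against the stop (angle between mould's own x axis and vertical above 3.04 rad and x of mould in the frame of board between 0.05 and 0.06 m and y of mould in the frame of board between -0.07 and 0.07 m and angle between the z axis of mould and the x axis of board, either way round below 0.07 rad and height (world z) of mould below 0.043 m), for 0.2 s.
At the end, for the whole second after the job is handed in: The mould lies flat on the cork with its hollow up (within 6 degrees), its edge against the stop (within 5 mm) and parallel to it (within 4 degrees), within 70 mm sideways of the board's middle line, at rest (all of step 2 and linear speed of mould below 0.02 m/s and angular speed of mould below 0.15 rad/s); the robot touches nothing.
It fails at once if the mould is lifted or carried (height (world z) of mould above 0.09 m or (angle between mould's own x axis and vertical above 2.9 rad and height (world z) of mould above 0.058 m)).
It fails at once if the mould is tipped the wrong way, hollow down (angle between mould's own x axis and vertical below 0.9 rad).
It fails at once if another pot or tool is moved more than 20 mm or tipped (distance of any of cup, glaze_jar, bowl, mug, pot, brush, spatula from where it was at the start of the episode above 0.02 m or angle between any of cup, glaze_jar, bowl, mug, pot's own z axis and vertical above 0.5 rad).
It also fails if it takes over 61 s, if anything falls off the work surface, if the arm or the gripper's body presses on something with over 40 N, if the wrist force passes 120 N, or if a joint passes its speed limit or range.

## Working session

There is one attempt and no reset: what is moved stays moved. The work goes in short steps, Python scripts to look and compute and a tool call to move; the robot and the scene stay as the last step left them, time stands still between calls to the robot, and variables do not carry over. Pictures are saved under pics/ and viewed, at most 10 in all, crops included, and the job is handed in when it is done.

Besides the shell and the picture viewer there is one more tool, called after "Request:" by a JSON object that holds its "name" and its "arguments", one argument or row to a line. drive_tool: Moves the arm, as the interface text tells. Its arguments: {"type":"object","properties":{"rows":{"type":"array"}},"required":["rows"]}

```bash
mkdir -p pics
cat > h.py <<'E'
import numpy as np, cv2
from station import *
def world(p, m=None):
    v,u=np.nonzero(m & (p["z_map"]>0)); z=p["z_map"][v,u]
    c=np.stack([(u-p["cx"])*z/p["fx"],(v-p["cy"])*z/p["fy"],z],1)
    return (c-np.array(p["t"]))@np.array(p["R"])
def save(p,n): cv2.imwrite("pics/"+n,cv2.cvtColor(p["frame"],cv2.COLOR_RGB2BGR))
E
python3 - <<'E'
from h import *
print(sense()["tcp_pos"],sense()["ee_rot"])
ps={n:capture(n) for n in("scene","top")}
save(ps["scene"],"s0.png");save(ps["top"],"t0.png")
for n in ps:
  for l in("mould","board","cup","glaze_jar","bowl","mug","pot"):
    for d in masks_of(l,ps[n])[:2]:
      w=world(ps[n],d["region"])
      if len(w): print(n,l,round(d["p"],2),np.round(d["xy"]),np.round(np.percentile(w,[2,50,98],axis=0),3).tolist())
im=cv2.imread("pics/s0.png");im2=cv2.imread("pics/t0.png")
cv2.imwrite("pics/both.png",cv2.resize(np.hstack([im,im2]),(800,300)))
E
```

```text
[0.16098273 0.60334183 0.24046299] [[ 9.66145842e-01 -2.57996110e-01 -4.67864048e-04]
 [-2.57996518e-01 -9.66143540e-01 -2.11094674e-03]
 [ 9.25922197e-05  2.16018971e-03 -9.99997663e-01]]
scene mould 0.76 [390. 323.] [[0.699, 0.312, 0.003], [0.736, 0.376, 0.079], [0.768, 0.432, 0.124]]
scene mould 0.67 [429. 189.] [[0.221, 0.215, 0.006], [0.25, 0.274, 0.069], [0.261, 0.332, 0.124]]
scene board 0.66 [276. 253.] [[0.395, -0.192, 0.007], [0.626, 0.023, 0.02], [0.784, 0.202, 0.044]]
scene cup 0.57 [338. 236.] [[0.511, 0.115, 0.024], [0.547, 0.141, 0.066], [0.564, 0.164, 0.087]]
scene cup 0.33 [280. 251.] [[0.397, -0.192, 0.008], [0.626, 0.022, 0.02], [0.783, 0.202, 0.044]]
scene glaze_jar 0.71 [220. 227.] [[0.582, -0.211, 0.002], [0.671, -0.129, 0.062], [0.685, -0.114, 0.092]]
scene glaze_jar 0.59 [295. 194.] [[0.444, -0.084, 0.023], [0.483, -0.019, 0.097], [0.495, 0.032, 0.142]]
scene bowl 0.73 [179. 148.] [[0.367, -0.554, 0.004], [0.412, -0.513, 0.038], [0.482, -0.438, 0.059]]
scene bowl 0.72 [335. 237.] [[0.511, 0.115, 0.021], [0.547, 0.142, 0.064], [0.564, 0.164, 0.086]]
scene mug 0
[... 260 characters left out ...]
259, 0.33, 0.123]]
top mould 0.75 [291. 223.] [[0.441, -0.085, 0.018], [0.464, -0.027, 0.136], [0.493, 0.031, 0.141]]
top board 0.81 [280. 185.] [[0.39, -0.2, 0.012], [0.584, 0.002, 0.017], [0.766, 0.191, 0.041]]
top cup 0.57 [230. 196.] [[0.512, 0.116, 0.018], [0.544, 0.145, 0.049], [0.563, 0.165, 0.085]]
top glaze_jar 0.74 [327. 159.] [[0.637, -0.158, 0.03], [0.653, -0.134, 0.085], [0.679, -0.113, 0.09]]
top bowl 0.96 [453. 239.] [[0.371, -0.548, 0.001], [0.426, -0.508, 0.021], [0.478, -0.44, 0.055]]
top bowl 0.66 [290. 221.] [[0.442, -0.085, 0.031], [0.464, -0.029, 0.137], [0.493, 0.028, 0.141]]
top mug 0.93 [442. 183.] [[0.528, -0.51, 0.0], [0.584, -0.481, 0.046], [0.619, -0.438, 0.086]]
```

View pics/s0.png

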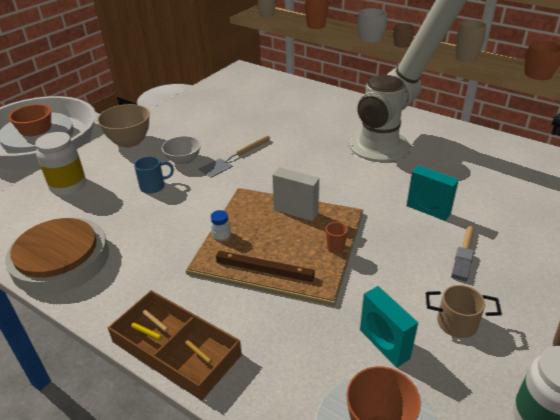

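View pics/t0.png

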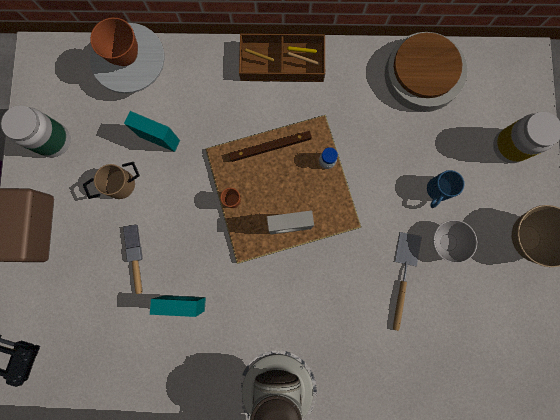

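The pictures show three mould-shaped blocks: white at scene (295,194) / top (290,222), turquoise at scene (432,192) / top (178,305), and turquoise at scene (388,325) / top (152,131). The white one on the cork fits the description. I'll confirm it in a crop and measure the board, stop and mould.

Run:
```python
from h import *
p=capture("top");s=capture("scene")
im=s["frame"][150:300,170:380,::-1];cv2.imwrite("pics/crop.png",cv2.resize(im,None,fx=3.5,fy=3.5,interpolation=cv2.INTER_CUBIC))
R=np.array(p["R"]);z=p["z_map"]
full=np.ones(z.shape,bool)
def rect(w,name):
    r=cv2.minAreaRect((w[:,:2]*1000).astype(np.float32)); print(name,len(w),np.round(r[0],1),np.round(r[1],1),round(r[2],2))
for nm,q in(("top",p),("scene",s)):
    w=world(q,q["z_map"]>0)
    inb=(abs(w[:,0]-.59)<.26)&(abs(w[:,1])<.26)
    w=w[inb]
    rect(w[(w[:,2]>.013)&(w[:,2]<.023)],nm+" cork")
    rect(w[(w[:,2]>.036)&(w[:,2]<.046)&(w[:,0]>.62)],nm+" stop")
    m=w[(w[:,2]>.128)&(w[:,2]<.15)]; rect(m,nm+" mould top"); print(m[:,2].mean())
st=sense();print(st["time_s"],st["wrist_force"])
```

```text
top cork 12344 [580.4  -3.8] [359.4 379.5] 17.03
top stop 631 [697.8  -0.9] [304.2 107.1] 86.09
top mould top 700 [467.5 -27.2] [ 40.4 119.7] 8.42
0.1369787291632308
scene cork 10003 [581.2  -5.8] [365.4 381.4] 17.16
scene stop 833 [ 7.002e+02 -3.000e-01] [305.5  98.2] 88.87
scene mould top 556 [466.8 -29.1] [ 47.2 120.9] 7.95
0.1378291288099928
0.9 [-0.74615788  0.19574119 -0.21121239]
```

View pics/crop.png

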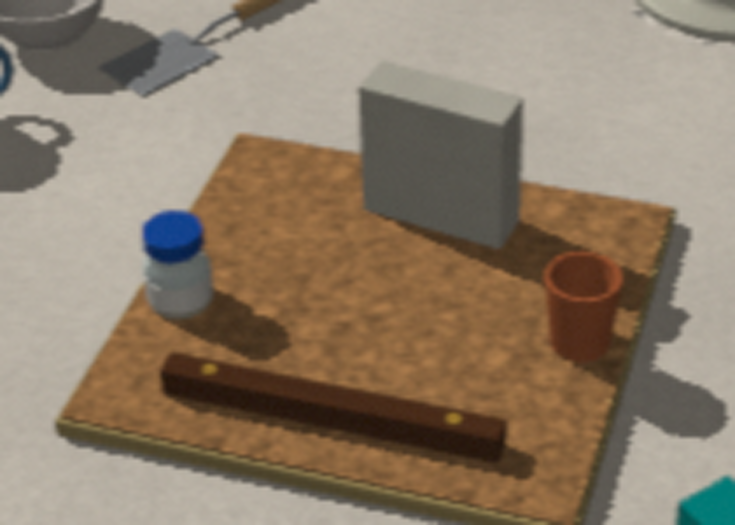

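The crop shows the white block standing on the cork, with its flat face towards the stop and the jar and cup either side, so it is the mould. It sits at (467,-28) mm with yaw 8.4°; the board's yaw is 17.1°. Next I move the gripper in behind it.

Request:
{"name": "drive_tool", "arguments": {
  "rows": [
    [100,24,-30,0,0,0,0.102],
    [100,24,-30,0,0,0,0.102],
    [100,24,-30,0,0,0,0.102],
    [100,24,-30,0,0,0,0.102],
    [100,24,-30,0,0,0,0]
  ]
}}

```text
time_s: 1.32
tcp_pos: [0.2819, 0.4524, 0.2418]
ee_rot: [[0.989, 0.151, 0.0], [0.151, -0.989, 0.0], [0.0, -0.0, -1.0]]
wrist_force: [-0.1, 0.1, 0.8]
gripper_width: 1.001
gripper_force: 0.0
```

Request:
{"name": "drive_tool", "arguments": {
  "rows": [
    [100,24,-30,0,0,0,0],
    [100,24,-30,0,0,0,0],
    [100,24,-30,0,0,0,0],
    [100,24,-30,0,0,0,0],
    [100,24,-30,0,0,0,0]
  ]
}}

```text
time_s: 1.73
tcp_pos: [0.402, 0.3023, 0.242]
ee_rot: [[0.989, 0.147, 0.001], [0.147, -0.989, 0.001], [0.001, -0.001, -1.0]]
wrist_force: [0.9, 0.1, 0.2]
gripper_width: 0.999
gripper_force: 0.0
```

Request:
{"name": "drive_tool", "arguments": {
  "rows": [
    [100,0,-34,0,0,0,0],
    [100,0,-34,0,0,0,0],
    [100,0,-34,0,0,0,0],
    [100,0,-34,0,0,0,0],
    [100,0,-34,0,0,0,0]
  ]
}}

```text
time_s: 2.15
tcp_pos: [0.4008, 0.1322, 0.2418]
ee_rot: [[0.989, 0.147, 0.001], [0.147, -0.989, 0.0], [0.001, -0.0, -1.0]]
wrist_force: [1.0, -0.4, -0.0]
gripper_width: 0.999
gripper_force: 0.0
```

Request:
{"name": "drive_tool", "arguments": {
  "rows": [
    [100,0,-34,0,0,0,0],
    [100,0,-34,0,0,0,0],
    [100,0,-34,0,0,0,0],
    [100,0,-34,0,0,0,0],
    [100,0,-34,0,0,0,0]
  ]
}}

```text
time_s: 2.57
tcp_pos: [0.4008, -0.0377, 0.242]
ee_rot: [[0.989, 0.147, 0.001], [0.147, -0.989, 0.0], [0.001, -0.0, -1.0]]
wrist_force: [0.9, 0.5, 0.6]
gripper_width: 1.001
gripper_force: 0.0
```

Request:
{"name": "drive_tool", "arguments": {
  "rows": [
    [100,0,0,-30,0,0,0],
    [100,0,0,-35,0,0,0],
    [100,0,0,-35,0,0,0],
    [100,12,2,0,0,0,0],
    [100,12,2,0,0,0,0]
  ]
}}

```text
time_s: 2.98
tcp_pos: [0.4234, -0.033, 0.1396]
ee_rot: [[0.989, 0.146, -0.005], [0.146, -0.989, -0.002], [-0.005, 0.001, -1.0]]
wrist_force: [0.5, 0.6, 0.6]
gripper_width: 1.0
gripper_force: 0.0
```

Request:
{"name": "drive_tool", "arguments": {
  "rows": [
    [100,4,0.6,0,0,0,0],
    [100,4,0.6,0,0,0,0],
    [100,4,0.6,0,0,0,0],
    [100,4,0.6,0,0,0,0],
    [100,4,0.6,0,0,0,0]
  ]
}}

```text
time_s: 3.4
tcp_pos: [0.4449, -0.0292, 0.1418]
ee_rot: [[0.989, 0.146, -0.0], [0.146, -0.989, 0.0], [-0.0, -0.0, -1.0]]
wrist_force: [-2.2, 0.6, 0.3]
gripper_width: 1.001
gripper_force: 0.5
```

Request:
{"name": "drive_tool", "arguments": {
  "rows": [
    [100,4,0.6,0,0,0,0],
    [100,4,0.6,0,0,0,0],
    [100,4,0.6,0,0,0,0],
    [100,0,0,0,0,0,0]
  ]
}}

```text
time_s: 3.73
tcp_pos: [0.4583, -0.0271, 0.1417]
ee_rot: [[0.989, 0.147, 0.001], [0.147, -0.989, 0.0], [0.001, 0.0, -1.0]]
wrist_force: [0.4, 0.4, 0.4]
gripper_width: 1.001
gripper_force: 0.0
```

```bash
cat > m.py <<'E'
from h import *
import sys
p=capture("scene");save(p,sys.argv[1]);q=capture("top")
a=np.radians(17.1);C=np.array([.5807,-.0045]);B=np.array([[np.cos(a),np.sin(a)],[-np.sin(a),np.cos(a)]])
for nm,k in(("s",p),("t",q)):
    w=world(k,k["z_map"]>0);b=(w[:,:2]-C)@B.T
    f=k["frame"][k["z_map"]>0].astype(int);grey=(f.max(1)-f.min(1)<45)&(f.min(1)>60)
    sel=grey&(b[:,0]>-.165)&(b[:,0]<.135)&(abs(b[:,1])<.1)&(w[:,2]>.024)&(w[:,2]<.15)
    h=w[sel];print(nm,sel.sum(),"z pct",np.round(np.percentile(h[:,2],[5,50,95]),3))
    sel&=(w[:,2]>.03)&(w[:,2]<.066)
    r=cv2.minAreaRect((b[sel]*1000).astype(np.float32));print("board-frame rect",np.round(r[0],1),np.round(r[1],1),round(r[2],2))
print(sense()["tcp_pos"],sense()["time_s"])
E
python3 m.py s1.png
```

```text
s 1787 z pct [0.034 0.108 0.144]
board-frame rect [-92.1   9.6] [ 42.5 126.2] 6.84Traceback (most recent call last):
  File "m.py", line 9, in <module>
    h=w[sel];print(nm,sel.sum(),"z pct",np.round(np.percentile(h[:,2],[5,50,95]),3))
                                                 ~~~~~~~~~~~~~^^^^^^^^^^^^^^^^^^
    return _quantile_unchecked(
        a, q, axis, out, overwrite_input, method, keepdims, weights)
    return _ureduce(a,
                    func=_quantile_ureduce_func,
    ...<5 lines>...
                    overwrite_input=overwrite_input,
                    method=method)
    r = func(a, **kwargs)
    result = _quantile(arr,
                       quantiles=q,
    ...<2 lines>...
                       out=out,
                       weights=wgt)
    slices_having_nans = np.isnan(arr[-1, ...])
                                  ~~~^^^^^^^^^
IndexError: index -1 is out of bounds for axis 0 with size 0
```

View pics/s1.png

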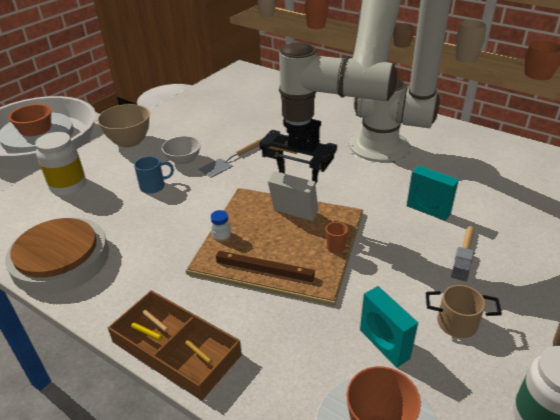

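The mould is still upright at (295,190), leaning slightly with the fingers behind its top edge. I keep pushing.

Request:
{"name": "drive_tool", "arguments": {
  "rows": [
    [100,4,0.6,0,0,0,0],
    [100,4,0.6,0,0,0,0],
    [100,4,0.6,0,0,0,0],
    [100,4,0.6,0,0,0,0],
    [100,4,0.6,0,0,0,0]
  ]
}}

```text
time_s: 4.25
tcp_pos: [0.4778, -0.0242, 0.1416]
ee_rot: [[0.989, 0.147, 0.0], [0.147, -0.989, 0.0], [0.0, 0.0, -1.0]]
wrist_force: [0.1, 0.8, -0.0]
gripper_width: 0.998
gripper_force: 0.0
```

Request:
{"name": "drive_tool", "arguments": {
  "rows": [
    [100,4,0.6,0,0,0,0],
    [100,4,0.6,0,0,0,0],
    [100,0,0,0,0,0,0],
    [100,0,0,0,0,0,0],
    [100,0,0,0,0,0,0]
  ]
}}

```text
time_s: 4.67
tcp_pos: [0.4849, -0.0232, 0.1414]
ee_rot: [[0.989, 0.147, -0.0], [0.147, -0.989, -0.0], [-0.0, -0.0, -1.0]]
wrist_force: [0.1, -0.6, 0.0]
gripper_width: 1.003
gripper_force: 0.0
```

```bash
sed -i 's/    h=w\[sel\]/    if sel.sum()<50: continue\n    h=w[sel]/' m.py; python3 m.py s2.png
```

```text
s 1922 z pct [0.03  0.054 0.062]
board-frame rect [-35.5  -2.7] [123.7 126.4] 81.1
[ 0.48488787 -0.02318734  0.14153295] 4.7667
```

View pics/s2.png

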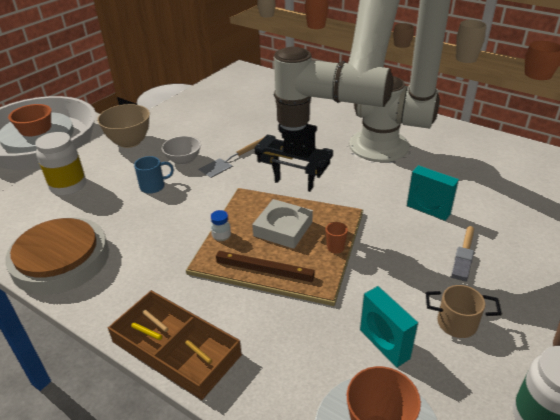

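The mould now lies flat with its hollow up at (283,223), board frame (-36,-3) and yawed -9°. I go behind it, line up with the stop and lower.

Request:
{"name": "drive_tool", "arguments": {
  "rows": [
    [100,-21,-13.5,0,0,0,0.076],
    [100,-21,-13.5,0,0,0,0.076],
    [100,0,0,-30,0,0,0],
    [100,0,0,-30,0,0,0],
    [100,0,0,-31,0,0,0]
  ]
}}

```text
time_s: 5.18
tcp_pos: [0.4436, -0.0502, 0.0508]
ee_rot: [[0.956, 0.295, 0.004], [0.295, -0.956, 0.001], [0.004, 0.0, -1.0]]
wrist_force: [1.2, 0.4, -0.4]
gripper_width: 0.996
gripper_force: 0.0
```

Request:
{"name": "drive_tool", "arguments": {
  "rows": [
    [100,8,2.5,0,0,0,0],
    [100,6,1.8,0,0,0,0],
    [100,5,1.5,0,0,0,0],
    [100,5,1.5,0,0,0,0],
    [100,5,1.5,0,0,0,0]
  ]
}}

```text
time_s: 5.6
tcp_pos: [0.4735, -0.041, 0.0521]
ee_rot: [[0.956, 0.295, 0.002], [0.295, -0.956, 0.0], [0.002, 0.0, -1.0]]
wrist_force: [-3.0, -1.8, 1.5]
gripper_width: 1.003
gripper_force: 1.6
```

Request:
{"name": "drive_tool", "arguments": {
  "rows": [
    [100,5,1.5,0,0,0,0],
    [100,5,1.5,0,0,0,0],
    [100,5,1.5,0,0,0,0],
    [100,5,1.5,0,0,0,0],
    [100,5,1.5,0,0,0,0]
  ]
}}

```text
time_s: 6.02
tcp_pos: [0.4972, -0.0339, 0.0505]
ee_rot: [[0.956, 0.295, -0.001], [0.295, -0.956, -0.0], [-0.001, -0.0, -1.0]]
wrist_force: [-3.5, -1.3, 2.3]
gripper_width: 0.996
gripper_force: 2.2
```

Request:
{"name": "drive_tool", "arguments": {
  "rows": [
    [100,5,1.5,0,0,0,0],
    [100,5,1.5,0,0,0,0],
    [100,5,1.5,0,0,0,0],
    [100,5,1.5,0,0,0,0],
    [100,0,0,0,0,0,0]
  ]
}}

```text
time_s: 6.43
tcp_pos: [0.5191, -0.0272, 0.0506]
ee_rot: [[0.955, 0.295, 0.003], [0.295, -0.955, 0.001], [0.003, 0.0, -1.0]]
wrist_force: [0.1, 0.1, -0.6]
gripper_width: 1.001
gripper_force: 0.2
```

```bash
python3 m.py s3.png
```

```text
s 2069 z pct [0.031 0.055 0.064]
board-frame rect [5.7 4.4] [130.2 122.6] 0.24
t 285 z pct [0.052 0.057 0.118]
board-frame rect [55.3  6.5] [ 23.9 119. ] 1.57
[ 0.51893939 -0.02727449  0.05079971] 6.5333
```

Two-finger contact has squared it up; about 48 mm remain.

Request:
{"name": "drive_tool", "arguments": {
  "rows": [
    [100,5,1.5,0,0,0,0],
    [100,5,1.5,0,0,0,0],
    [100,5,1.5,0,0,0,0],
    [100,5,1.5,0,0,0,0],
    [100,5,1.5,0,0,0,0]
  ]
}}

```text
time_s: 6.95
tcp_pos: [0.5425, -0.0203, 0.0505]
ee_rot: [[0.956, 0.295, -0.0], [0.295, -0.956, -0.0], [-0.0, -0.0, -1.0]]
wrist_force: [-2.9, -0.7, 1.1]
gripper_width: 0.998
gripper_force: 1.7
```

Request:
{"name": "drive_tool", "arguments": {
  "rows": [
    [100,4,1.2,0,0,0,0],
    [100,4,1.2,0,0,0,0],
    [100,2,0.6,0,0,0,0],
    [100,2,0.6,0,0,0,0],
    [100,2,0.6,0,0,0,0]
  ]
}}

```text
time_s: 7.37
tcp_pos: [0.5561, -0.0162, 0.0505]
ee_rot: [[0.956, 0.295, -0.0], [0.295, -0.956, -0.0], [-0.0, 0.0, -1.0]]
wrist_force: [-3.2, -2.2, 0.9]
gripper_width: 0.999
gripper_force: 1.6
```

Request:
{"name": "drive_tool", "arguments": {
  "rows": [
    [100,1.5,0.45,0,0,0,0],
    [100,1.5,0.45,0,0,0,0],
    [100,1.5,0.45,0,0,0,0]
  ]
}}

```text
time_s: 7.62
tcp_pos: [0.5607, -0.0148, 0.0505]
ee_rot: [[0.956, 0.295, -0.0], [0.295, -0.956, 0.0], [-0.0, -0.0, -1.0]]
wrist_force: [-3.3, -0.9, 0.5]
gripper_width: 1.002
gripper_force: 1.4
```

Request:
{"name": "drive_tool", "arguments": {
  "rows": [
    [100,1.5,0.45,0,0,0,0],
    [100,1.5,0.45,0,0,0,0],
    [100,1.5,0.45,0,0,0,0]
  ]
}}

```text
time_s: 7.87
tcp_pos: [0.5653, -0.0134, 0.0505]
ee_rot: [[0.956, 0.295, 0.0], [0.295, -0.956, 0.0], [0.0, -0.0, -1.0]]
wrist_force: [-2.1, -0.8, -0.1]
gripper_width: 1.001
gripper_force: 1.3
```

Request:
{"name": "drive_tool", "arguments": {
  "rows": [
    [100,1,0.3,0,0,0,0],
    [100,1,0.3,0,0,0,0]
  ]
}}

```text
time_s: 8.03
tcp_pos: [0.5662, -0.0131, 0.0505]
ee_rot: [[0.956, 0.295, -0.003], [0.295, -0.956, -0.001], [-0.003, -0.0, -1.0]]
wrist_force: [-6.4, -1.0, 3.1]
gripper_width: 1.0
gripper_force: 3.3
```

Contact force is rising, so it has reached the stop. I press gently once more.

Request:
{"name": "drive_tool", "arguments": {
  "rows": [
    [100,1,0.3,0,0,0,0],
    [100,0,0,0,0,0,0],
    [100,0,0,0,0,0,0],
    [100,0,0,0,0,0,0]
  ]
}}

```text
time_s: 8.37
tcp_pos: [0.5662, -0.0131, 0.0505]
ee_rot: [[0.956, 0.295, -0.004], [0.295, -0.956, -0.001], [-0.004, -0.0, -1.0]]
wrist_force: [-6.7, -0.3, 2.7]
gripper_width: 0.995
gripper_force: 3.4
```

Request:
{"name": "drive_tool", "arguments": {
  "rows": [
    [100,-10,-3,0,0,0,0],
    [100,-20,-6,0,0,0,0],
    [100,-20,-6,0,0,0,0],
    [100,-20,-6,30,0,0,0],
    [100,-20,-6,40,0,0,0]
  ]
}}

```text
time_s: 8.78
tcp_pos: [0.4785, -0.0393, 0.1163]
ee_rot: [[0.956, 0.295, -0.003], [0.295, -0.956, -0.001], [-0.003, -0.0, -1.0]]
wrist_force: [0.6, 0.7, 1.5]
gripper_width: 1.003
gripper_force: 0.0
```

Request:
{"name": "drive_tool", "arguments": {
  "rows": [
    [100,-20,-6,40,0,0,0],
    [100,-15,0,40,0,0,0],
    [100,0,0,30,0,0,0],
    [100,0,0,0,0,0,0]
  ]
}}

```text
time_s: 9.12
tcp_pos: [0.4516, -0.044, 0.2317]
ee_rot: [[0.955, 0.297, 0.02], [0.297, -0.955, 0.002], [0.02, 0.004, -1.0]]
wrist_force: [1.1, 0.6, 0.6]
gripper_width: 1.003
gripper_force: 0.0
```

```bash
python3 m.py s4.png
```

```text
s 1860 z pct [0.038 0.057 0.062]
board-frame rect [54.7  5. ] [128.9 122.1] 0.15
t 1674 z pct [0.034 0.055 0.06 ]
board-frame rect [57.8  5.1] [121.7 126.6] 89.65
[ 0.44855862 -0.04402119  0.22581751] 9.2167
```

View pics/s4.png

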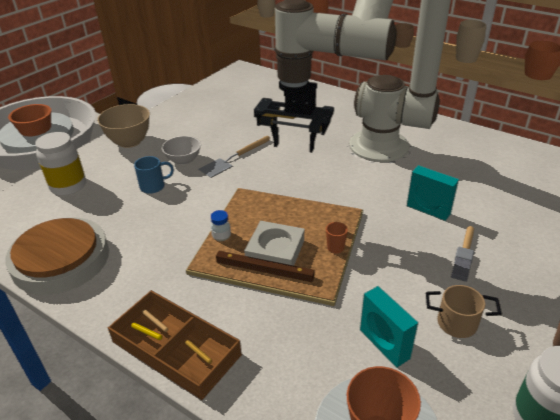

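The mould lies hollow up and flush against the stop at (275,243), board frame about (55,5) and parallel to it. The cup and jar have not moved, and the gripper is clear.

```bash
python3 -c "from station import *; print(finish_job())"
```

```text
the job is handed in; nothing more can be done
None
```

The mould was tipped hollow up and pushed flush and parallel against the stop, about 5 mm off the board's middle line; I saw nothing else move, and I handed the job in (no verdict was returned).

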